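Used cheese trier to the wash pot

ROBOT

A 6-joint arm with a two-finger parallel gripper is mounted at the origin on the work surface. World frame = base frame: x ahead of the robot, y to its left, z up, the work surface at z = 0. Lengths are in m, angles in degrees, forces in N, time in s.
With the tool pointing down it reaches from about 0.4 to 0.825 m from the base axis. Payload 7 kg.
Tool frame: the origin (TCP) lies between the finger pads; the fingertips stand 22 mm ahead of it and the grasp point (between the pads) lies 3 mm ahead of it; z points along the fingers, y is the line along which they close (so a half turn about z gives the same grasp; the last joint's range is limited). The gripper opens to 88 mm and grips with 3 to 60 N. Pads are 19 mm wide; open, the fingers measure 130 mm over their backs; the gripper's body (78 mm by 193 mm) begins 47 mm behind the grasp point.
Start: joints at [-55.8, 20.546, 0.682, 0, -70.136, -16.507], TCP at [0.205, -0.643, 0.249] pointing down, gripper open.
Joint ranges: [-176.03, 176.03], [-82.01, 121.73], [-58.28, 71.71], [-173.87, 95.51], [-174.79, -0.11], [-173.66, 173.66]. Speed limits (degrees/s): [136.94, 136.94, 172.46, 180, 180, 180].

INTERFACE

Orientations are given as [roll, pitch, yaw] about the fixed x, y, z axes, in that order (R = Rz(yaw) Ry(pitch) Rx(roll)).
In Python, from plant import ctrl gives the robot as it stands.
- The arm moves only by the tool apply_moves, never from a script. Its argument "targets" is a list of rows, each an object with "travel": the shift along the tool's x, y, z in mm, a list of three; "roll": the turn about the tool's z in degrees; "jaw": the finger opening in mm, from 0 to 87.6. In form: [{"travel": [tx, ty, tz], "roll": roll, "jaw": jaw}, ...]. A call has 1 to 10 rows; each row shifts and turns the commanded pose from where the row before left it, along the tool's axes as they then stand; what a row does not reach is not made up. A row lasts 1/10 s, in which the tool goes at most 50 mm and 8.59 degrees, less where a joint would pass 70% of its speed; a pose out of reach is approached as far as the arm can. A call with a gripper value outside its range is refused whole. The fingers move at their own pace and stop on an object; the grip force is fixed at half the most. Time passes only in rows, so rows that do not move let the fingers close. It gives the time, the measured TCP pose, the force, the opening and the grip force at its end, in the units of the state.
- ctrl.get_obs(): the state, without advancing time (a new reading comes with each control period).
- ctrl.snapshot(name): name is "side" or "top"; returns the picture (480x640x3 uint8, red, green, blue); there is no depth.
- ctrl.calibration(name): a dict with "K" (3x3 intrinsics, pixels), "extrinsics" (4x4, takes a point from camera to world coordinates). Camera axes: x right, y down, z forward; pixel columns grow to the right and rows downward; lengths in m; the calibration is good to about 2 mm. A picture is of the moment at which its call begins. calibration takes no time and is no camera call.
- ctrl.close_job(): hands the job in; it is judged then, once.
The state is a dict: "clock": time; "joint_pos": joint angles; "qvel": joint speeds; "tau": joint torques, N m; "tool_pos": TCP position; "orientation": TCP orientation; "force": force on the tool from outside, world axes, zero at the start; "moment": the same for the moment, N m; "opening": finger opening in m; "gripper_force": force on a finger pad.
Only numpy, scipy, OpenCV 4.12 (cv2) and the standard library are available. Lean on these libraries where they do the work, as an engineer would, in place of code of your own. Each camera call takes 0.05 s, during which the arm holds its last target. There are 200 camera calls.

TASK

The blue-handled cheese trier needs washing. Draw it straight up out of its light stand, so that the stand stays upright and where it is, then lower it tip down into the standing steel wash pot until the tip is almost at the bottom, and only then let go of it. Leave the yellow-handled trier in its stand, where it is.

Things in the scene. Friction and masses are not known exactly. Their poses are not given: they have to be found in the camera images.
- blue_trier_handle (a point): Centre of the blue round plastic handle (24 mm across, 80 long) of a cheese trier of about 90 g, tip down in its stand. Below the handle: steel guard disc 32 mm across, 5 thick, resting on the stand's rim; then round steel blade 14 mm across, 80 long. Point is 40 mm below the top, 45 above the guard's underside, 125 above the tip. z from tip to handle (up at start).
- blue_stand: Light free-standing white plastic stand (about 60 g) of the blue trier: round foot 64 mm across, 8 thick, with an upright tube 32 mm across, bore 22 mm, rim 90 mm above the table. The blade stands 80 mm deep in it with 4 mm play all round, not clamped. Origin: centre of the foot's underside; z up the tube.
- wash_pot: Loose open straight-sided steel pot, empty, about 0.8 kg: 80 mm across outside, 72 mm inside, rim 110 mm above the table, floor 5 mm thick. A trier let go in it leans on the rim. Origin: centre of its underside; z up.
- yellow_trier_handle (a point): Bystander: centre of the yellow handle of a like trier (top 175 mm above the table, this point 135) in a like white stand. Other bystanders, all under 115 mm high: a big cheese wheel on a board and a small wheel off to the sides, and a brush lying beyond.
Mind the look-alikes: they are no part of the job. What is meant by the part that bears blue_trier_handle is not green, and is the smaller of those in its own colour. There is more than one size of the wash_pot; the job needs the larger.

How it is judged (in metres and radians):
On the way, in this order (a step that is already met when the one before it is completed fails the run):
1. the blue trier is drawn right out of its stand: tip above the rim, the stand upright (z of blue_trier_handle in the frame of blue_stand above 0.218 m and angle between blue_stand's own z axis and vertical below 0.17 rad), for 0.1 s.
2. still held, the blue trier is upright in the wash pot, its tip within 40 mm of the pot's floor (z of blue_trier_handle in the frame of wash_pot below 0.17 m and horizontal distance between blue_trier_handle and wash_pot below 0.04 m and angle between blue_trier_handle's own z axis and vertical below 0.35 rad and contact force between blue_trier and the fingers above 0.5 N), for 0.1 s.
At the end, for the whole second after the job is handed in: Blue trier let go and still, tip down in the wash pot (handle centre within 50 mm of its axis, under 145 mm above its underside, leaning under 45 degrees); pot and empty stand upright within 5 degrees; stand and yellow trier each within 30 mm of their start (z of blue_trier_handle in the frame of wash_pot below 0.145 m and horizontal distance between blue_trier_handle and wash_pot below 0.05 m and angle between blue_trier_handle's own z axis and vertical below 0.8 rad and linear speed of blue_trier below 0.02 m/s and angle between each of wash_pot, blue_stand's own z axis and vertical below 0.1 rad and distance of each of blue_stand, yellow_trier_handle from where it was at the start of the episode below 0.03 m); the robot touches nothing.
It fails at once if the blue trier's stand tips by more than 15 degrees (angle between blue_stand's own z axis and vertical above 0.26 rad).
It fails at once if the yellow trier is moved by more than 30 mm (distance of yellow_trier_handle from where it was at the start of the episode above 0.03 m).
It also fails if it takes over 48 s, if anything falls off the work surface, if the arm or the gripper's body presses on something with over 40 N, if the wrist force passes 120 N, or if a joint passes its speed limit or range.

## Working session

There is one attempt and no reset: what is moved stays moved. The work goes in short steps, Python scripts to look and compute and a tool call to move; the robot and the scene stay as the last step left them, time stands still between calls to the robot, and variables do not carry over. Pictures are saved under pics/ and viewed, at most 10 in all, crops included, and the job is handed in when it is done.

Besides the shell and the picture viewer there is one more tool, called after "Request:" by a JSON object that holds its "fn" and its "kwargs", one argument or row to a line. apply_moves: Moves the arm, as the interface text tells. Its arguments: {"type":"object","properties":{"targets":{"type":"array","items":{"type":"object","properties":{"travel":{"type":"array","items":{"type":"number"}},"roll":{"type":"number"},"jaw":{"type":"number"}}}}},"required":["targets"]}

```bash
mkdir -p pics; python3 - <<'E'
from plant import ctrl
import cv2,numpy as np
for n in("top","side"):
    im=ctrl.snapshot(n); cv2.imwrite(f"pics/{n}0.png",im[:,:,::-1])
    c=ctrl.calibration(n); print(n,np.round(c["K"],1).tolist(),np.round(c["extrinsics"],4).tolist())
o=ctrl.get_obs(); print(o["clock"],o["tool_pos"],o["orientation"],o["opening"])
E
```

```text
top [[433.6, 0.0, 331.2], [0.0, 433.6, 242.3], [0.0, 0.0, 1.0]] [[0.0243, -0.9897, 0.1413, 0.468], [-0.9997, -0.0248, -0.0017, -0.0106], [0.0052, -0.1413, -0.99, 0.8241], [0.0, 0.0, 0.0, 1.0]]
side [[458.6, 0.0, 313.2], [0.0, 458.6, 236.2], [0.0, 0.0, 1.0]] [[-0.9318, -0.2325, 0.2786, 0.3656], [-0.3625, 0.6312, -0.6857, 0.4957], [-0.0164, -0.7399, -0.6725, 0.5891], [0.0, 0.0, 0.0, 1.0]]
0.1 [ 0.20500726 -0.64268729  0.24772523] [ 1.79915250e+02 -8.10114667e-03 -1.62310877e+02] 0.08758535692214067
```

View pics/top0.png

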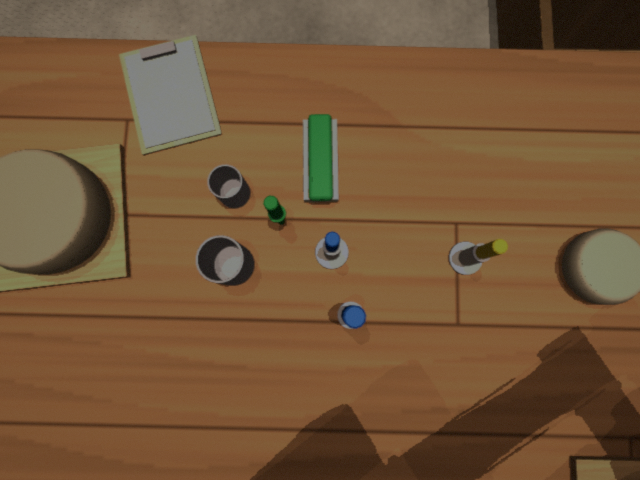

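View pics/side0.png

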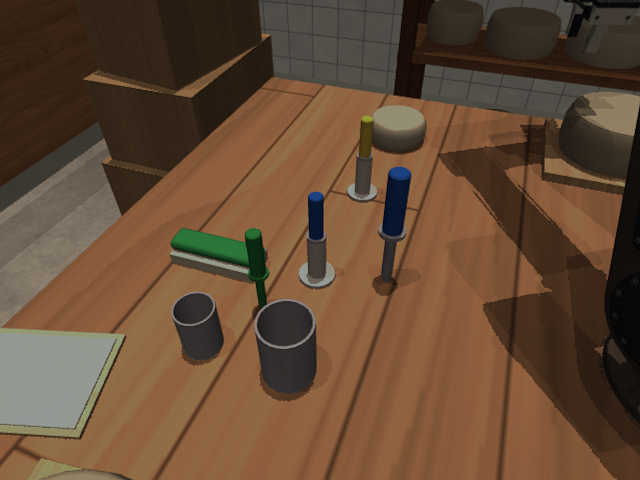

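The top view shows two blue triers, at (332,242) and (352,316), a green one at (275,207), and two pots, at (221,261) and (226,182). The smaller blue trier, at top (332,242) and side (316,215), stands in a white footed stand, so it fits the description. The bigger blue one has no stand. The larger pot is at top (221,261), side (287,345). I'll confirm these in one crop and measure them.

```bash
cat > h.py <<'E'
from plant import ctrl
import cv2,numpy as np
def ray(n,uv):
    c=ctrl.calibration(n);K=np.array(c["K"]);E=np.array(c["extrinsics"])
    d=E[:3,:3]@np.linalg.solve(K,[uv[0],uv[1],1.]);return E[:3,3],d/np.linalg.norm(d)
def plane(n,uv,z):
    o,d=ray(n,uv);return o+d*(z-o[2])/d[2]
def tri(a,b):
    (o,d),(p,e)=ray("top",a),ray("side",b)
    s=np.linalg.lstsq(np.c_[d,-e],p-o,rcond=None)[0]
    A,B=o+s[0]*d,p+s[1]*e;return (A+B)/2,np.linalg.norm(A-B)
def proj(n,P):
    c=ctrl.calibration(n);E=np.linalg.inv(np.array(c["extrinsics"]));q=np.array(c["K"])@(E[:3,:3]@np.array(P)+E[:3,3]);return q[:2]/q[2]
def blobs(im,col):
    h=cv2.cvtColor(im,cv2.COLOR_RGB2HSV)
    lo,hi={"blue":((105,150,40),(130,255,255)),"green":((50,130,30),(80,255,255)),"yellow":((24,180,90),(34,255,255)),"white":((0,0,130),(180,50,255))}[col]
    m=cv2.inRange(h,lo,hi);n,l,s,c=cv2.connectedComponentsWithStats(m)
    return [(s[i].tolist(),c[i].round(1).tolist(),cv2.minAreaRect(np.argwhere(l==i)[:,::-1].astype(np.float32))) for i in range(1,n) if s[i][4]>40]
E
python3 - <<'E'
from h import *
T,S=cv2.imread("pics/top0.png"),cv2.imread("pics/side0.png")
for n,im in(("top",T),("side",S)):
    for col in("blue","green","yellow"):
        for b in blobs(im[:,:,::-1].copy(),col): print(n,col,b[0],b[1],np.round(cv2.boxPoints(b[2])).tolist())
a=cv2.resize(T[140:340,190:390],(400,400),interpolation=2);b=cv2.resize(S[150:400,160:420],(400,400),interpolation=2)
cv2.imwrite("pics/crop.png",np.hstack([a,b]))
E
```

```text
top blue [326, 232, 13, 16, 167] [331.9, 239.6] [[326.0, 232.0], [338.0, 232.0], [338.0, 247.0], [326.0, 247.0]]
top blue [342, 306, 23, 22, 388] [353.4, 316.1] [[342.0, 306.0], [364.0, 306.0], [364.0, 327.0], [342.0, 327.0]]
top green [309, 115, 23, 86, 1912] [319.8, 157.7] [[309.0, 115.0], [331.0, 115.0], [331.0, 200.0], [309.0, 200.0]]
top green [264, 196, 22, 27, 281] [273.7, 208.1] [[261.0, 200.0], [276.0, 192.0], [288.0, 218.0], [274.0, 225.0]]
side blue [383, 167, 28, 69, 1247] [396.4, 200.3] [[383.0, 234.0], [390.0, 166.0], [411.0, 168.0], [404.0, 236.0]]
side blue [308, 192, 15, 48, 584] [315.3, 214.7] [[308.0, 192.0], [322.0, 192.0], [322.0, 239.0], [308.0, 239.0]]
side green [171, 228, 98, 80, 2617] [228.1, 252.1] [[169.0, 244.0], [204.0, 192.0], [298.0, 257.0], [262.0, 308.0]]
```

View pics/crop.png

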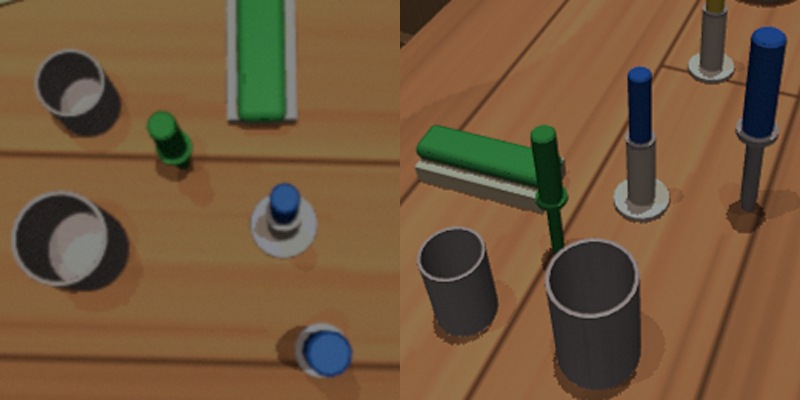

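The crop confirms it: the target is the smaller blue trier, in the white stand at top (332,236) and side (316,195). The larger pot's rim centre is at top (220.5,260) and side (285.5,324).

```bash
python3 - <<'E'
from h import *
for k,a,b in(("blue cap",(332.3,236),(316,195.5)),("pot rim",(220.5,260),(285.5,323.8)),("bigblue",(353.5,316.5),(399,174)),("green",(270.5,202.5),(253,233)),("yellow",(500,246),(366.5,120)),("smallpot",(225.5,181),(195,308))):
    p,e=tri(a,b);print(k,p.round(4),round(e,4))
print("cap z.175",plane("top",(332.3,236),.175),plane("side",(316,195.5),.175))
print("foot",plane("top",(332,252),.008),plane("side",(317,273),.008))
print("rim z.11",plane("top",(220.5,260),.11),plane("side",(285.5,323.8),.11))
E
```

```text
blue cap [ 0.5687 -0.0136  0.1736] 0.004
pot rim [0.5375 0.1719 0.105 ] 0.0023
bigblue [ 0.4526 -0.0447  0.2188] 0.001
green [0.623  0.0845 0.1635] 0.0006
yellow [ 0.5627 -0.2693  0.1697] 0.0009
smallpot [0.678  0.1768 0.0823] 0.0009
cap z.175 [ 0.57046006 -0.0131289   0.175     ] [ 0.56599159 -0.01200547  0.175     ]
foot [ 0.56610645 -0.01394505  0.008     ] [ 0.565936   -0.01093498  0.008     ]
rim z.11 [0.53595791 0.17030268 0.11      ] [0.5368998 0.1754247 0.11     ]
```

Request:
{"fn": "apply_moves", "kwargs": {
  "targets": [
    {"travel":[0,0,-45],"roll":0,"jaw":87},
    {"travel":[-30,27,0],"roll":0,"jaw":87},
    {"travel":[-30,27,0],"roll":0,"jaw":87},
    {"travel":[-30,27,0],"roll":0,"jaw":87},
    {"travel":[-30,27,0],"roll":0,"jaw":87},
    {"travel":[-30,27,0],"roll":0,"jaw":87},
    {"travel":[-30,27,0],"roll":0,"jaw":87},
    {"travel":[-30,27,0],"roll":0,"jaw":87},
    {"travel":[-30,27,0],"roll":0,"jaw":87},
    {"travel":[-30,27,0],"roll":0,"jaw":87}
  ]
}}

```text
clock: 1.1
tool_pos: [0.3888, -0.3279, 0.2934]
orientation: [180.0, -0.0, -162.3]
force: [2.2, 0.4, -0.4]
opening: 0.0869
gripper_force: 0.0
```

Request:
{"fn": "apply_moves", "kwargs": {
  "targets": [
    {"travel":[-30,27,0],"roll":0,"jaw":87},
    {"travel":[-30,27,0],"roll":0,"jaw":87},
    {"travel":[-30,27,0],"roll":0,"jaw":87},
    {"travel":[-30,27,0],"roll":0,"jaw":87},
    {"travel":[-30,27,0],"roll":0,"jaw":87},
    {"travel":[-30,27,0],"roll":0,"jaw":87},
    {"travel":[-30,27,0],"roll":0,"jaw":87},
    {"travel":[0,0,0],"roll":0,"jaw":65},
    {"travel":[0,0,0],"roll":0,"jaw":65},
    {"travel":[0,0,0],"roll":0,"jaw":65}
  ]
}}

```text
clock: 2.1
tool_pos: [0.5307, -0.0859, 0.2933]
orientation: [180.0, -0.0, -162.3]
force: [-0.5, -0.7, -0.8]
opening: 0.0689
gripper_force: 0.0
```

Request:
{"fn": "apply_moves", "kwargs": {
  "targets": [
    {"travel":[-28,29,0],"roll":0,"jaw":60},
    {"travel":[-28,29,0],"roll":0,"jaw":60},
    {"travel":[0,0,20],"roll":0,"jaw":60},
    {"travel":[0,0,20],"roll":0,"jaw":60},
    {"travel":[0,0,20],"roll":0,"jaw":60},
    {"travel":[0,0,0],"roll":0,"jaw":60},
    {"travel":[0,0,0],"roll":0,"jaw":60}
  ]
}}

```text
clock: 2.8
tool_pos: [0.5668, -0.0143, 0.2341]
orientation: [-180.0, -0.0, -162.4]
force: [0.2, 0.6, 0.6]
opening: 0.0601
gripper_force: 0.0
```

```bash
python3 - <<'E'
from h import *
im={n:ctrl.snapshot(n) for n in("top","side")}
for n in im: print(n,[(b[0],b[1]) for b in blobs(im[n],"blue")])
o=ctrl.get_obs();print(o["tool_pos"],o["orientation"],o["opening"]);p=o["tool_pos"]
a=im["top"][150:350,230:430];b=im["side"][100:300,220:420]
cv2.imwrite("pics/c2.png",cv2.resize(np.hstack([a,b]),(800,400))[:,:,::-1])
E
```

```text
top [([342, 306, 23, 22, 381], [353.3, 316.0])]
side [([384, 167, 27, 69, 1254], [396.6, 200.3]), ([308, 192, 15, 48, 625], [315.4, 215.0])]
[ 0.56740425 -0.01387558  0.23501048] [-1.79974028e+02  1.09940636e-01 -1.62345413e+02] 0.06008552326425173
```

View pics/c2.png

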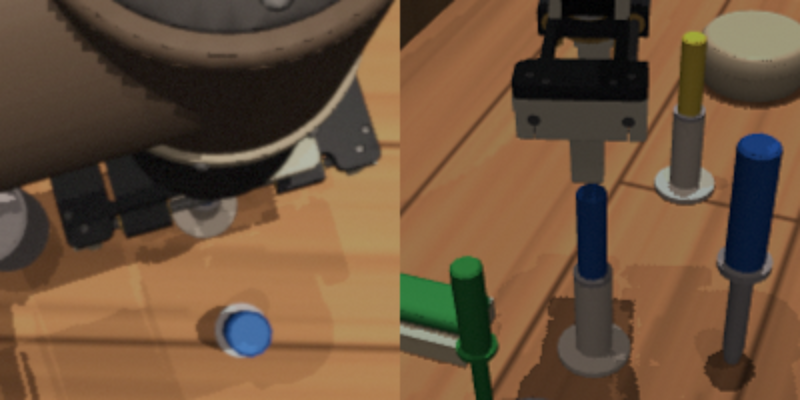

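The side crop shows the open fingers centred above the blue handle (crop 592,230), clear of the big blue and green triers. I'll descend and close.

Request:
{"fn": "apply_moves", "kwargs": {
  "targets": [
    {"travel":[0,0,15],"roll":0,"jaw":60},
    {"travel":[0,0,15],"roll":0,"jaw":60},
    {"travel":[0,0,15],"roll":0,"jaw":60},
    {"travel":[0,0,15],"roll":0,"jaw":60},
    {"travel":[0,0,10],"roll":0,"jaw":50},
    {"travel":[0,0,9],"roll":0,"jaw":40},
    {"travel":[0,0,0],"roll":0,"jaw":34},
    {"travel":[0,0,0],"roll":0,"jaw":30},
    {"travel":[0,0,0],"roll":0,"jaw":30}
  ]
}}

```text
clock: 3.8
tool_pos: [0.5674, -0.0132, 0.1554]
orientation: [-180.0, 0.1, -162.3]
force: [1.2, -0.3, 0.1]
opening: 0.0313
gripper_force: 0.0
```

Request:
{"fn": "apply_moves", "kwargs": {
  "targets": [
    {"travel":[0,0,0],"roll":0,"jaw":28},
    {"travel":[0,0,0],"roll":0,"jaw":27},
    {"travel":[0,0,0],"roll":0,"jaw":26},
    {"travel":[0,0,0],"roll":0,"jaw":25},
    {"travel":[0,0,0],"roll":0,"jaw":24},
    {"travel":[0,0,0],"roll":0,"jaw":20},
    {"travel":[0,0,0],"roll":0,"jaw":15},
    {"travel":[0,0,0],"roll":0,"jaw":15}
  ]
}}

```text
clock: 4.6
tool_pos: [0.5669, -0.0133, 0.1546]
orientation: [180.0, 0.0, -162.3]
force: [0.7, -0.1, 1.1]
opening: 0.0237
gripper_force: 30.0
```

```bash
python3 - <<'E'
from h import *
im=ctrl.snapshot("side")
print([(b[0],b[1]) for b in blobs(im,"blue")])
o=ctrl.get_obs();print(o["tool_pos"],o["force"],o["opening"],o["gripper_force"])
cv2.imwrite("pics/c3.png",cv2.resize(im[100:350,220:420],(480,600))[:,:,::-1])
E
```

```text
[([383, 167, 28, 69, 1295], [396.3, 200.4]), ([309, 227, 14, 13, 147], [315.7, 232.8])]
[ 0.56689552 -0.01329564  0.15457565] [-0.02902697  0.62688048 -0.30039135] 0.023371854742545595 30.00008376315236
```

View pics/c3.png

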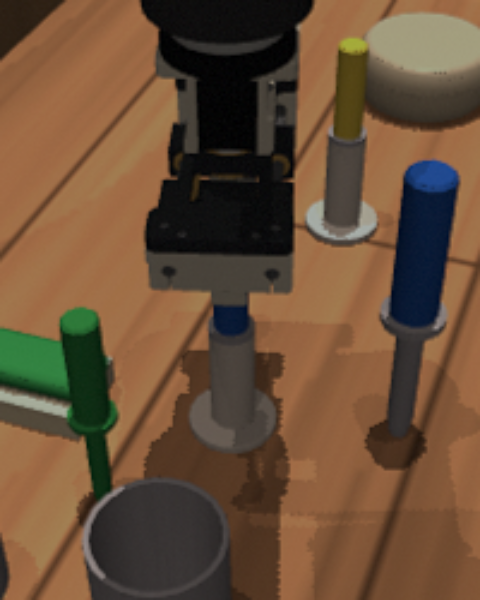

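The crop shows the blue handle gripped at 30 N with an opening of 23.7 mm, and the stand upright in place. I'll draw it up 150 mm slowly.

Request:
{"fn": "apply_moves", "kwargs": {
  "targets": [
    {"travel":[0,0,-3],"roll":0,"jaw":15},
    {"travel":[0,0,-6],"roll":0,"jaw":15},
    {"travel":[0,0,-8],"roll":0,"jaw":15},
    {"travel":[0,0,-8],"roll":0,"jaw":15},
    {"travel":[0,0,-8],"roll":0,"jaw":15},
    {"travel":[0,0,-8],"roll":0,"jaw":15},
    {"travel":[0,0,-8],"roll":0,"jaw":15},
    {"travel":[0,0,-8],"roll":0,"jaw":15},
    {"travel":[0,0,-8],"roll":0,"jaw":15},
    {"travel":[0,0,-8],"roll":0,"jaw":15}
  ]
}}

```text
clock: 5.65
tool_pos: [0.5668, -0.0134, 0.2282]
orientation: [180.0, 0.0, -162.3]
force: [-0.3, -0.1, -0.6]
opening: 0.0236
gripper_force: 30.0
```

Request:
{"fn": "apply_moves", "kwargs": {
  "targets": [
    {"travel":[0,0,-8],"roll":0,"jaw":15},
    {"travel":[0,0,-8],"roll":0,"jaw":15},
    {"travel":[0,0,-10],"roll":0,"jaw":15},
    {"travel":[0,0,-10],"roll":0,"jaw":15},
    {"travel":[0,0,-10],"roll":0,"jaw":15},
    {"travel":[0,0,-10],"roll":0,"jaw":15},
    {"travel":[0,0,-10],"roll":0,"jaw":15},
    {"travel":[0,0,-10],"roll":0,"jaw":15},
    {"travel":[0,0,0],"roll":0,"jaw":15},
    {"travel":[0,0,0],"roll":0,"jaw":15}
  ]
}}

```text
clock: 6.65
tool_pos: [0.5668, -0.0133, 0.3036]
orientation: [180.0, 0.0, -162.3]
force: [-0.5, 0.5, -0.8]
opening: 0.0237
gripper_force: 30.0
```

```bash
python3 - <<'E'
from h import *
im=ctrl.snapshot("side")
o=ctrl.get_obs();p=o["tool_pos"];print(o["clock"],p,o["opening"],o["gripper_force"])
cv2.imwrite("pics/c4.png",cv2.resize(im[60:400,140:460],(565,600))[:,:,::-1])
P=np.array(p)+[0,0,-.020-.125];print("tip expected px",proj("side",P), proj("side",P+[0,0,.08]))
E
```

```text
6.7 [ 0.56660161 -0.01328284  0.30311889] 0.023653784440754222 29.99978378531523
tip expected px [316.06388983 203.84603262] [315.36221557 158.77527572]
```

View pics/c4.png

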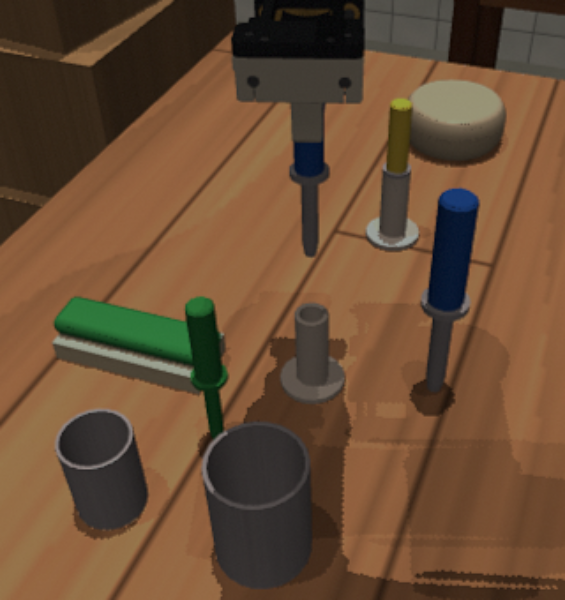

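The tip hangs at side pixel (316,204), exactly as predicted, and the stand is upright at crop (312,350). I'll carry it to the pot.

Request:
{"fn": "apply_moves", "kwargs": {
  "targets": [
    {"travel":[-2,10,0],"roll":0,"jaw":15},
    {"travel":[-3,22,0],"roll":0,"jaw":15},
    {"travel":[-4,25,0],"roll":0,"jaw":15},
    {"travel":[-4,25,0],"roll":0,"jaw":15},
    {"travel":[-4,25,0],"roll":0,"jaw":15},
    {"travel":[-4,25,0],"roll":0,"jaw":15},
    {"travel":[-3,24,0],"roll":0,"jaw":15},
    {"travel":[-3,20,0],"roll":0,"jaw":15},
    {"travel":[-1,9,0],"roll":0,"jaw":15},
    {"travel":[0,0,0],"roll":0,"jaw":15}
  ]
}}

```text
clock: 7.7
tool_pos: [0.5369, 0.1725, 0.3031]
orientation: [-180.0, -0.0, -162.2]
force: [0.8, -0.7, -2.3]
opening: 0.0235
gripper_force: 30.0
```

```bash
python3 - <<'E'
from h import *
im=ctrl.snapshot("side")
o=ctrl.get_obs();p=o["tool_pos"];print(o["clock"],p,o["opening"],o["gripper_force"])
cv2.imwrite("pics/c5.png",cv2.resize(im[120:420,160:440],(560,600))[:,:,::-1])
P=np.array(p)+[0,0,-.145];print("tip",proj("side",P),"axis at rim height",proj("side",[p[0],p[1],.11]))
E
```

```text
7.75 [0.5370117  0.17173572 0.30318469] 0.023158392097222574 29.99973241123371
tip [284.38359009 297.32235775] axis at rim height [286.57498688 321.59745194]
```

View pics/c5.png

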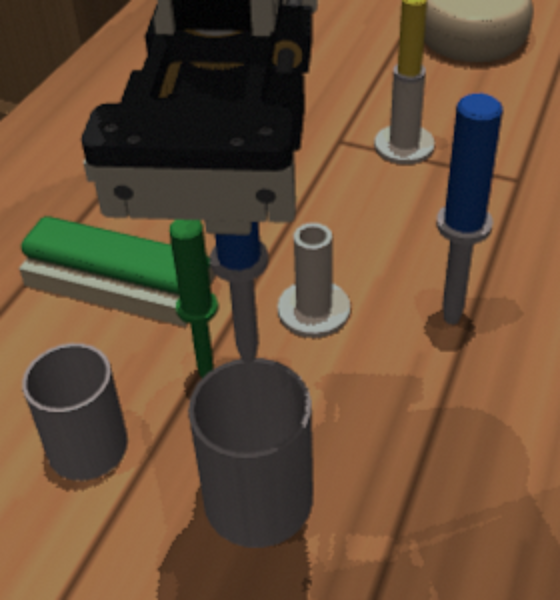

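The tip (crop 249,360) hangs over the pot, and the axis meets the rim plane within about 2 px of the rim centre (crop 251,407). I'll lower it.

Request:
{"fn": "apply_moves", "kwargs": {
  "targets": [
    {"travel":[0,0,10],"roll":0,"jaw":15},
    {"travel":[0,0,15],"roll":0,"jaw":15},
    {"travel":[0,0,15],"roll":0,"jaw":15},
    {"travel":[0,0,15],"roll":0,"jaw":15},
    {"travel":[0,0,15],"roll":0,"jaw":15},
    {"travel":[0,0,15],"roll":0,"jaw":15},
    {"travel":[0,0,15],"roll":0,"jaw":15},
    {"travel":[0,0,15],"roll":0,"jaw":15},
    {"travel":[0,0,12],"roll":0,"jaw":15},
    {"travel":[0,0,8],"roll":0,"jaw":15}
  ]
}}

```text
clock: 8.75
tool_pos: [0.537, 0.1705, 0.1672]
orientation: [-180.0, -0.1, -162.4]
force: [-0.1, -0.1, -1.6]
opening: 0.0239
gripper_force: 30.0
```

Request:
{"fn": "apply_moves", "kwargs": {
  "targets": [
    {"travel":[0,0,5],"roll":0,"jaw":15},
    {"travel":[0,0,4],"roll":0,"jaw":15},
    {"travel":[0,0,2],"roll":0,"jaw":15},
    {"travel":[0,0,1],"roll":0,"jaw":15},
    {"travel":[0,0,0],"roll":0,"jaw":15},
    {"travel":[0,0,0],"roll":0,"jaw":15},
    {"travel":[0,0,0],"roll":0,"jaw":15},
    {"travel":[0,0,0],"roll":0,"jaw":15}
  ]
}}

```text
clock: 9.55
tool_pos: [0.5374, 0.1715, 0.1567]
orientation: [180.0, 0.0, -162.3]
force: [1.0, -0.5, -1.4]
opening: 0.0236
gripper_force: 30.0
```

Request:
{"fn": "apply_moves", "kwargs": {
  "targets": [
    {"travel":[0,0,2],"roll":0,"jaw":15},
    {"travel":[0,0,1],"roll":0,"jaw":15},
    {"travel":[0,0,0],"roll":0,"jaw":15},
    {"travel":[0,0,0],"roll":0,"jaw":26},
    {"travel":[0,0,0],"roll":0,"jaw":32},
    {"travel":[0,0,0],"roll":0,"jaw":40},
    {"travel":[0,0,0],"roll":0,"jaw":50},
    {"travel":[0,0,0],"roll":0,"jaw":60},
    {"travel":[0,0,0],"roll":0,"jaw":70},
    {"travel":[0,0,0],"roll":0,"jaw":80}
  ]
}}

```text
clock: 10.55
tool_pos: [0.5373, 0.1714, 0.1536]
orientation: [180.0, 0.0, -162.3]
force: [0.5, -1.1, 0.2]
opening: 0.0663
gripper_force: 0.0
```

Request:
{"fn": "apply_moves", "kwargs": {
  "targets": [
    {"travel":[0,0,0],"roll":0,"jaw":87},
    {"travel":[0,0,0],"roll":0,"jaw":87},
    {"travel":[0,0,0],"roll":0,"jaw":87},
    {"travel":[0,0,0],"roll":0,"jaw":87},
    {"travel":[0,0,0],"roll":0,"jaw":87}
  ]
}}

```text
clock: 11.05
tool_pos: [0.5373, 0.1714, 0.1536]
orientation: [-180.0, -0.0, -162.3]
force: [0.5, 0.4, -0.6]
opening: 0.0871
gripper_force: 0.0
```

```bash
python3 - <<'E'
from h import *
im=ctrl.snapshot("side")
o=ctrl.get_obs();print(o["clock"],o["tool_pos"],o["opening"],o["force"])
cv2.imwrite("pics/c6.png",cv2.resize(im[120:420,160:440],(560,600))[:,:,::-1])
E
```

```text
11.1 [0.53730195 0.17143712 0.1535932 ] 0.08702231030924205 [-0.15807174  0.6422725   0.32149098]
```

View pics/c6.png

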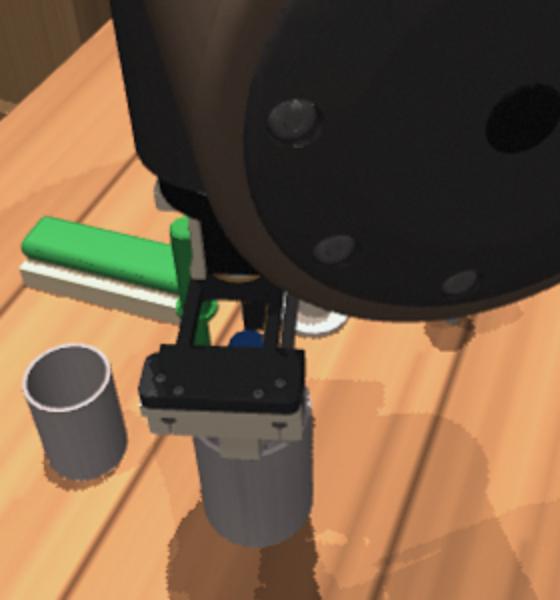

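The fingers are open around the pot and the blue cap shows between them at crop (246,343). I'll withdraw straight up.

Request:
{"fn": "apply_moves", "kwargs": {
  "targets": [
    {"travel":[0,0,-4],"roll":0,"jaw":87},
    {"travel":[0,0,-8],"roll":0,"jaw":87},
    {"travel":[0,0,-12],"roll":0,"jaw":87},
    {"travel":[0,0,-15],"roll":0,"jaw":87},
    {"travel":[0,0,-15],"roll":0,"jaw":87},
    {"travel":[0,0,-20],"roll":0,"jaw":87},
    {"travel":[0,0,-20],"roll":0,"jaw":87},
    {"travel":[0,0,-20],"roll":0,"jaw":87},
    {"travel":[0,0,-20],"roll":0,"jaw":87},
    {"travel":[0,0,-15],"roll":0,"jaw":87}
  ]
}}

```text
clock: 12.1
tool_pos: [0.5376, 0.1715, 0.3054]
orientation: [180.0, 0.1, -162.3]
force: [0.7, -0.2, -0.0]
opening: 0.0873
gripper_force: 0.0
```

Request:
{"fn": "apply_moves", "kwargs": {
  "targets": [
    {"travel":[0,0,0],"roll":0,"jaw":87},
    {"travel":[0,0,0],"roll":0,"jaw":87},
    {"travel":[0,0,0],"roll":0,"jaw":87},
    {"travel":[0,0,0],"roll":0,"jaw":87},
    {"travel":[0,0,0],"roll":0,"jaw":87}
  ]
}}

```text
clock: 12.6
tool_pos: [0.5371, 0.1713, 0.3019]
orientation: [-180.0, -0.1, -162.3]
force: [0.4, -0.7, 0.8]
opening: 0.0872
gripper_force: 0.0
```

```bash
python3 - <<'E'
from h import *
im=ctrl.snapshot("side")
o=ctrl.get_obs();print(o["clock"],o["tool_pos"],o["opening"],o["force"])
cv2.imwrite("pics/c7.png",cv2.resize(im[120:420,160:440],(560,600))[:,:,::-1])
E
```

```text
12.65 [0.53716176 0.17132337 0.30202911] 0.08676386348796787 [-0.53144299  0.30591738  0.34777805]
```

View pics/c7.png

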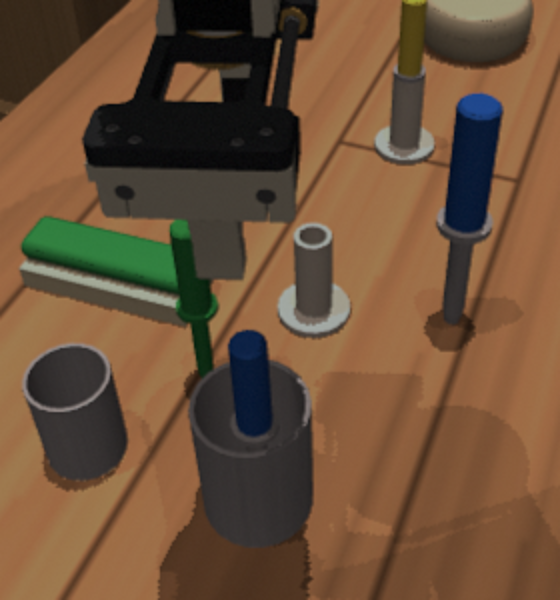

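The blue trier stands tip down in the pot (crop 250,385), the stand and the yellow trier are undisturbed, and the gripper is clear. I'll hand it in.

```bash
python3 -c "
from plant import ctrl
print(ctrl.close_job())"
```

```text
the job is handed in; nothing more can be done
None
```

The blue trier is standing tip down in the larger wash pot, released with the gripper clear; its stand and the yellow trier look unmoved in the last picture, and the job was handed in at about 12.7 s with no verdict returned.

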